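Turn the vial warmer's click-stop dial up four clicks and confirm

ROBOT

A 6-joint arm with a two-finger parallel gripper is mounted at the origin on a cart in front of the work surface, level with it; the furniture and walls round the work are solid. World frame = base frame: x ahead of the robot, y to its left, z up, the work surface at z = 0. Lengths are in mm, angles in rad, forces in N, time in s.
With the tool pointing down it reaches from about 275 to 750 mm from the base axis. Payload 10.2 kg.
Tool frame: the origin (TCP) lies between the finger pads; the fingertips stand 22 mm ahead of it and the grasp point (between the pads) lies 3 mm ahead of it (ctrl.nose_length is the distance from the TCP to the fingertips, in mm); z points along the fingers, y is the line along which they close (so a half turn about z gives the same grasp; the last joint's range is limited). The gripper opens to 85 mm and grips with 20 to 120 N. Pads are 22 mm wide; open, the fingers measure 114 mm over their backs; the gripper's body (76 mm by 85 mm) begins 54 mm behind the grasp point. The pads swing forward as they close: fully open they stand 13 mm farther back than shut.
Start: joints at [-1.386, 0.313, 1.498, -0, 1.331, -0.223], TCP at [208.198, -481.959, 253.294] pointing down, gripper open.
Joint ranges: [-2.94, 2.94], [-0.97, 2.17], [0.19, 2.56], [-1.23, 4.37], [0.02, 3.11], [-2.88, 2.88]. Speed limits (rad/s): [2.39, 2.39, 3.01, 3.14, 3.14, 3.14].

INTERFACE

Orientations are given as a unit quaternion [w, x, y, z].
In Python, from rig import sense, imaging, ctrl gives the robot as it stands. The module is installed in compiled form; this text tells all that it offers.
- The arm moves only by the tool apply_moves, never from a script. Its argument "commands" is a list of rows, each a list of 5 numbers: the gripper command: -1 is fully open, 1 is shut, values between are in proportion, then the shift along the tool's x, y, z in mm, then the turn about the tool's z in degrees. A call has 1 to 20 rows; each row shifts and turns the commanded pose from where the row before left it, along the tool's axes as they then stand; what a row does not reach is not made up. A row lasts 1/8 s, in which the tool goes at most 62.5 mm and 10.7 degrees, less where a joint would pass 70% of its speed; a pose out of reach is approached as far as the arm can. A call is refused whole if a number of a shift passes 62.5 or a number of a turn 10.7, either way. A call with a gripper value outside its range is refused whole. The fingers move at their own pace and stop on an object; "newtons" is the grip in N (left out, the last holds). Time passes only in rows, so rows that do not move let the fingers close. It gives the time, the measured TCP pose, the force, the opening and the grip force at its end, in the units of the state.
- sense(): the state, without advancing time (a new reading comes with each control period).
- imaging.capture(name): name is "scene" or "top"; returns the picture (420x560x3 uint8, blue, green, red); there is no depth.
- imaging.calibration(name): a dict with "camera_matrix" (3x3 intrinsics, pixels), "world_to_cam" (4x4, takes a point from world to camera coordinates). Camera axes: x right, y up, looking along -z (the intrinsics and any distortion apply to the point x, -y, -z); pixel columns grow to the right and rows downward; lengths in mm; the calibration is good to about 2 mm. A picture is of the moment at which its call begins. calibration takes no time and is no camera call.
- ctrl.finish_job(): hands the job in; it is judged then, once.
The state is a dict: "time_s": time; "joints": joint angles; "dq": joint speeds; "tau": joint torques, N m; "eef_pos": TCP position; "ee_rot": TCP orientation; "force": force on the tool from outside, world axes, zero at the start; "wrist_torque": the same for the moment, N m; "grip_width": opening from 0.0 (shut) to 1.0 (fully open); "grip_force": force on a finger pad.
Only numpy, scipy, OpenCV 4.12 (cv2) and the standard library are available. Lean on these libraries where they do the work, as an engineer would, in place of code of your own. Each camera call takes 0.05 s, during which the arm holds its last target. There are 200 camera calls.

TASK

Turn the vial warmer's dial up by exactly four clicks: with a fingertip push the lug on the dial round clockwise (seen from above), neither turning it back nor letting it run on past the fourth click. Then, with the dial resting in that click, press the set key on the same panel fully down and let it go. Push gently, do not pinch or lift anything, and leave the vials in the warmer and the bottle and beaker beside it where they are.

Things in the scene. Friction and masses are not known exactly. Their poses are not given: they have to be found in the camera images.
- warmer: The vial warmer, fixed to the worktop: a low white box 150 mm (its x) by 300 mm (its y) by 55 mm tall, origin at the centre of its underside, z up. The -y part of its flat top is the control panel with the dial and the set key; the +y part is an aluminium block with six wells, three of which hold vials whose tops stand up to 27 mm above the panel.
- dial_base: Fixed round aluminium bezel of the dial, 124 mm in diameter, lying on the panel 85 mm to -y of the warmer's centre. Origin on the dial's upright turning axis, at panel height (55 mm above the worktop). The black dial disc on it is 100 mm in diameter and its flat top lies 14 mm above this origin. 12 dark ticks on the bezel, 30 degrees apart, mark the clicks. The bezel's turn about its axis differs from run to run; its x axis points to where the lug stands at the start.
- dial: The turning black dial disc with its lug; origin and upright axis as the bezel, its x axis points towards the lug. It is not to be pinched or pushed with more than 30 N.
- finger_lug (a point): Upright aluminium lug fixed on the dial disc, for pushing the dial with a fingertip: 16 mm radially (its x, pointing away from the dial's axis), 12 mm tangentially (its y), its top 24 mm above the disc. This point is the centre of the lug's foot on top of the disc, 36 mm from the dial's axis; z up. Nothing else stands above the disc.
- dial_turn (a joint): Turn of the dial, rad: 0 at the start (in a click), growing clockwise seen from above. Endless, 12 clicks a turn: one click every 0.524 rad (30 degrees), the fourth at 2.094. Between two clicks the dial resists with up to 0.13 N m (about 3.5 N at the lug); once past halfway it snaps forward by itself, away from the finger, into the next click and stays there.
- set_key (a joint): Travel of the set key, m: 0 up, 0.006 fully down; fully down takes 5 N; springs back when released.
- set_key_top (a point): Centre of the top of the set key, a round white key 24 mm in diameter in a grey housing on the panel, pressed straight down, 45 mm to -x of the warmer's centre. Its top stands 22 mm above the panel (77 mm above the worktop), 96 mm from the dial's axis.
- vial_1: Vial with a dark cap, 22 mm in diameter, 46 mm tall, standing loosely in a well of the warmer; origin at its foot. Leave alone.
- vial_3: Vial with a white cap, 25 mm in diameter, 51 mm tall, standing loosely in a well of the warmer; origin at its foot. Leave alone.
- vial_4: Vial with a dark cap, 25 mm in diameter, 51 mm tall, standing loosely in a well of the warmer; origin at its foot. Leave alone.
- bottle_6: Amber bottle with a black cap, 56 mm in diameter, 108 mm tall, loose on the worktop to the right of the warmer; origin at its foot. Leave alone.
- beaker_small: Small clear beaker, 55 mm wide, 59 mm tall, loose on the worktop to the right of the warmer; origin at its foot. Leave alone.

How it is judged:
By the outcome, as a careful person would: the job done as asked, in the order asked, and still so for the second after the job is handed in, with the robot touching nothing.
It also fails if it takes over 58 s, if anything falls off the work surface, if the arm or the gripper's body presses on something with over 40 N, if the wrist force passes 120 N, or if a joint passes its speed limit or range.

## Working session

There is one attempt and no reset: what is moved stays moved. The work goes in short steps, Python scripts to look and compute and a tool call to move; the robot and the scene stay as the last step left them, time stands still between calls to the robot, and variables do not carry over. Pictures are saved under pics/ and viewed, at most 10 in all, crops included, and the job is handed in when it is done.

Besides the shell and the picture viewer there is one more tool, called after "Request:" as name(argument=value, ...) on one line, values as JSON. apply_moves: Moves the arm, as the interface text tells. Its arguments: {"type":"object","properties":{"commands":{"type":"array","items":{"type":"array","items":{"type":"number"}}},"newtons":{"type":"number"}},"required":["commands"]}

```bash
mkdir -p pics
python3 - <<'E'
from rig import sense, imaging, ctrl
import cv2
s=sense();print(s['eef_pos'],s['ee_rot'],s['time_s'],ctrl.nose_length)
for n in('scene','top'):
    cv2.imwrite(f'pics/{n}0.png',imaging.capture(n)); c=imaging.calibration(n);print(n,c)
E
```

```text
[ 208.16257186 -481.71499802  252.74771985] [-6.33457925e-04  9.79278417e-01  2.02517606e-01  1.29155378e-05] 0.0 22.0
scene {'camera_matrix': array([[492.66786979,   0.        , 272.49667592],
       [  0.        , 492.66786979, 202.68492134],
       [  0.        ,   0.        ,   1.        ]]), 'world_to_cam': array([[ 8.79548802e-01, -4.75423798e-01, -1.91341657e-02,
        -5.70820688e+02],
       [ 3.32712027e-01,  5.85784347e-01,  7.39025984e-01,
        -1.80770108e+02],
       [-3.40142046e-01, -6.56375586e-01,  6.73405137e-01,
        -1.15761779e+03],
       [ 0.00000000e+00,  0.00000000e+00,  0.00000000e+00,
         1.00000000e+00]])}
top {'camera_matrix': array([[399.71404087,   0.        , 284.44460748],
       [  0.        , 399.71404087, 210.34024313],
       [  0.        ,   0.        ,   1.        ]]), 'world_to_cam': array([[-2.20650350e-02, -9.99755133e-01, -1.67559295e-03,
        -1.35932107e+02],
       [ 9.93600368e-01, -2.21148419e-02,  1.10766615e-01,
        -5.96450242e+02],
       [-1.10776547e-01,  7.79199472e-04,  9.93845033e-01,
        -1.14929376e+03],
       [ 0.00000000e+00,  0.00000000e+00,  0.00000000e+00,
         1.00000000e+00]])}
```

View pics/top0.png

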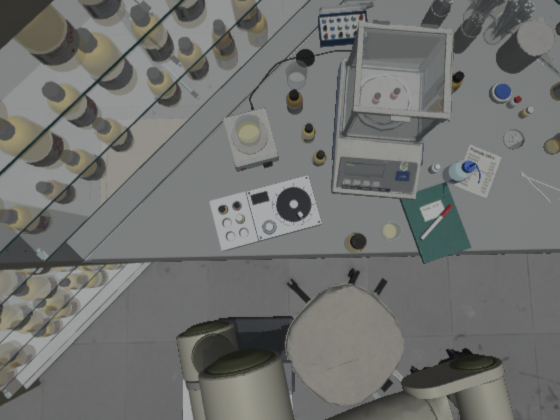

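View pics/scene0.png

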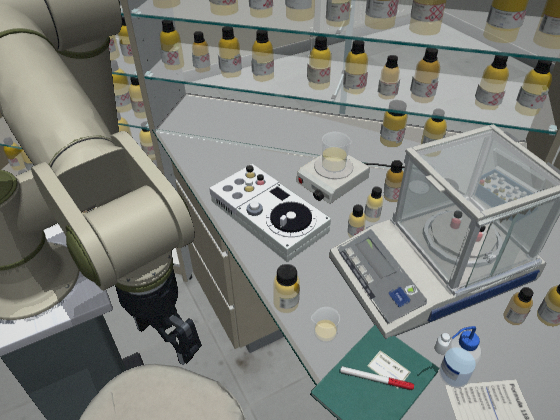

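The top view shows the warmer at about (265,213), its dial near (294,204) and the set key near (269,227). The scene view shows the dial at about (290,217) and the key at about (255,209). Next I'll enlarge both.

Run:
```python
import cv2, numpy as np
a=cv2.imread('pics/top0.png')[170:255,205:325]; b=cv2.imread('pics/scene0.png')[160:260,205:335]
cv2.imwrite('pics/c.png',np.vstack([cv2.resize(a[:,:],(480,340) ,interpolation=cv2.INTER_CUBIC)[:300],]))
cv2.imwrite('pics/c.png',cv2.resize(a,(780,552),interpolation=cv2.INTER_CUBIC))
cv2.imwrite('pics/d.png',cv2.resize(b,(780,600),interpolation=cv2.INTER_CUBIC))
```

```text
(no output)
```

View pics/c.png

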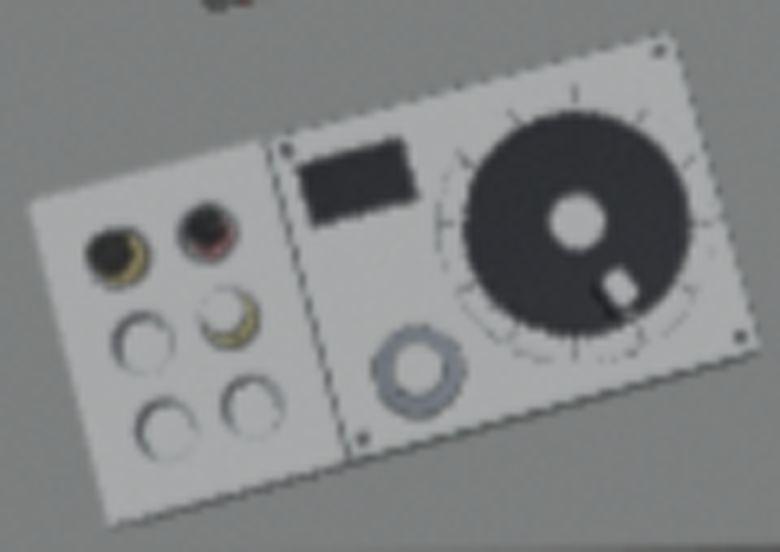

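View pics/d.png

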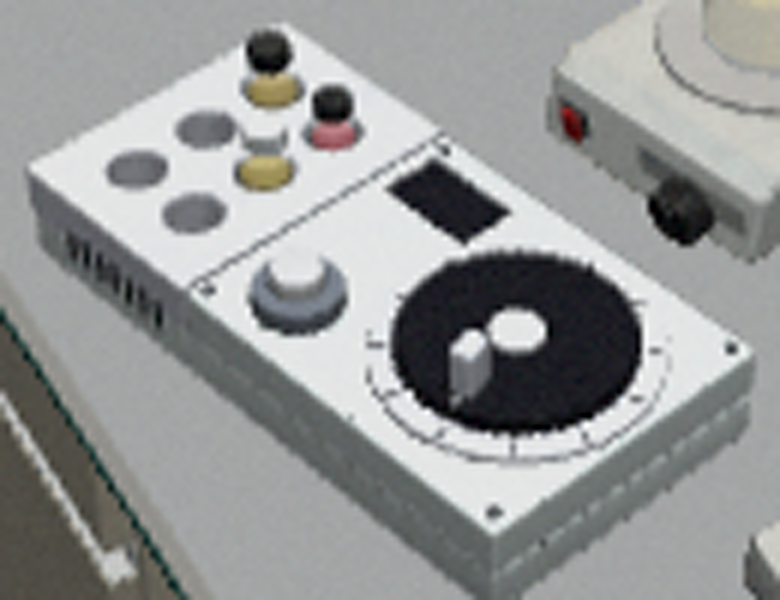

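The crops show the dial disc centre at about crop (577,221), the lug top at (620,288) and the key at (417,370) in the top view. In the scene crop they are at about (517,341), (472,343) and (297,265).

```bash
cat > h.py <<'E'
import numpy as np, cv2
from rig import imaging, sense
def ray(n,u,v,z):
    c=imaging.calibration(n);K=c['camera_matrix'];T=c['world_to_cam']
    d=np.linalg.inv(K)@[u,v,1];d=np.array([d[0],-d[1],-d[2]]);R=T[:3,:3];o=-R.T@T[:3,3];w=R.T@d
    return o+w*(z-o[2])/w[2]
def disc(n,im,box):
    x0,y0,x1,y1=box;g=cv2.cvtColor(im[y0:y1,x0:x1],cv2.COLOR_BGR2GRAY)
    c,_=cv2.findContours((g<90).astype(np.uint8),cv2.RETR_EXTERNAL,cv2.CHAIN_APPROX_NONE)
    c=cv2.convexHull(max(c,key=cv2.contourArea))[:,0]+[x0,y0]
    P=np.array([ray(n,u,v,69)[:2] for u,v in c.astype(float)]).astype(np.float32)
    return cv2.fitEllipse(P)
E
python3 - <<'E'
from h import *
np.set_printoptions(precision=1,suppress=True)
t=cv2.imread('pics/top0.png');s=cv2.imread('pics/scene0.png')
print(disc('top',t,(270,180,318,232)),disc('scene',s,(262,198,318,236)))
P=dict(top=lambda u,v:(205-.4+u/6.5,170-.4+v/6.5),scene=lambda u,v:(205-.4+u/6,160-.4+v/6))
for n,pts in dict(top=[(577,221,69),(620,287,93),(417,370,77),(30,205,55),(668,33,55),(757,350,55),(108,525,55)],scene=[(517,340,69),(472,340,93),(297,268,77),(30,172,55),(285,25,55),(752,358,55),(490,545,55)]).items():
    for u,v,z in pts: print(n,z,ray(n,*P[n](u,v),z))
E
```

```text
((607.2434692382812, -174.52774047851562), (98.36158752441406, 99.12718963623047), 0.1681220680475235) ((604.203125, -178.2734375), (101.16996765136719, 106.87471008300781), 143.416748046875)
top 69 [ 608.2 -175.1   69. ]
top 93 [ 576.  -192.4   93. ]
top 77 [ 543.2 -103.6   77. ]
top 55 [622.7  69.2  55. ]
top 55 [ 694.5 -218.6   55. ]
top 55 [ 550.4 -254.1   55. ]
top 55 [479.3  35.   55. ]
scene 69 [ 604.7 -178.4   69. ]
scene 93 [ 576.7 -191.1   93. ]
scene 77 [ 542.8 -103.5   77. ]
scene 55 [478.5  32.6  55. ]
scene 55 [623.6  71.   55. ]
scene 55 [ 690.3 -222.4   55. ]
scene 55 [ 546.3 -259.1   55. ]
```

Request:
apply_moves(commands=[[1, 14, -3, 0, 0], [1, 28, -5.5, 0, 0], [1, 28, -5.5, 0, 0], [1, 28, -5.5, 0, 0], [1, 28, -5.5, 0, 0], [1, 28, -5.5, 0, 0], [1, 28, -5.5, 0, 0], [1, 28, -5.5, 0, 0], [1, 28, -5.5, 0, 0], [1, 28, -5.5, 0, 0], [1, 28, -5.5, 0, 0], [1, 28, -5.5, 0, 0], [1, 28, -5.5, 0, 0], [1, 28, -5.5, 0, 0], [1, 28, -5.5, 0, 0], [1, 28, -5.5, 0, 0], [1, 20, -4.5, 0, 0], [1, 0, 0, 0, -9.4], [1, 0, 0, 0, -9.4], [1, 0, 0, 0, -9.4]], newtons=20)

```text
time_s: 2.6
eef_pos: [589.5, -218.2, 253.0]
ee_rot: [-0.0, 0.899, 0.438, -0.0]
force: [0.4, -0.4, -0.3]
grip_width: -0.001
grip_force: 0.0
```

Request:
apply_moves(commands=[[1, 0, 0, 0, -9.4], [1, 0, 0, 0, -9.4], [1, 0, 0, 0, -9.4], [1, 0, 0, 0, -9.4], [1, 0, 0, 0, -9.4], [1, 0, 0, 0, -9.4], [1, 0, 0, 0, -9.4], [1, 0, 0, 0, 0], [1, 0, 0, 0, 0], [1, 0, 0, 0, 0]])

```text
time_s: 3.85
eef_pos: [589.3, -219.1, 253.3]
ee_rot: [-0.0, 0.52, 0.854, 0.0]
force: [-0.5, -0.1, -0.8]
grip_width: -0.001
grip_force: 0.0
```

Request:
apply_moves(commands=[[1, 0, 0, 15, 0], [1, 0, 0, 25, 0], [1, 0, 0, 25, 0], [1, 0, 0, 25, 0], [1, 0, 0, 23, 0], [1, 0, 0, 15, 0], [1, 0, 0, 0, 0], [1, 0, 0, 0, 0]])

```text
time_s: 4.85
eef_pos: [589.6, -219.5, 126.1]
ee_rot: [0.001, 0.52, 0.854, 0.0]
force: [-0.2, -0.5, 0.1]
grip_width: 0.0
grip_force: 0.0
```

Run:
```python
from h import *
print(sense()['eef_pos'],sense()['joints'])
im=imaging.capture('scene');cv2.imwrite('pics/s1.png',im);t=imaging.capture('top')
b=cv2.resize(im[140:260,215:345],(650,600),interpolation=cv2.INTER_CUBIC)
cv2.imwrite('pics/e.png',b);cv2.imwrite('pics/t1.png',t)
```

```text
[ 589.6126641  -219.47009878  126.10269067] [-5.42275923e-01  6.53509861e-01  1.31628689e+00  3.33428683e-05
  1.17040560e+00 -1.01975610e+00]
```

View pics/e.png

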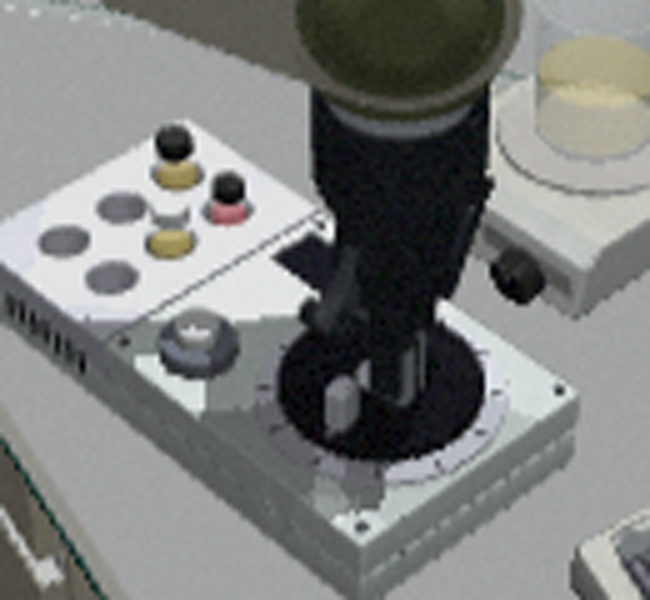

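The fingers stand on the far-right side of the lug, with the tip end at about crop (397,403). I'll check which tip height that matches.

Run:
```python
from h import *
c=imaging.calibration('scene')
for z in (126,110,104,97,91,85):
    p=c['world_to_cam']@[589.6,-219.5,z,1];q=c['camera_matrix']@[p[0],-p[1],-p[2]];q=q[:2]/q[2];print(z,(q-[215,140])*5)
```

```text
126 [395.91231184 357.19564974]
110 [395.54905175 382.33207303]
104 [395.41459323 391.63616816]
97 [395.25892037 402.40822642]
91 [395.12649977 411.5713038 ]
85 [394.99500416 420.67037508]
```

Request:
apply_moves(commands=[[1, 0, 0, 8, 0], [1, 0, 0, 8, 0], [1, 0, 0, 8, 0], [1, 0, 0, 5, 0], [1, 0, 0, 0, 0], [1, 2, 0, 0, 0], [1, 2, 0, 0, 0], [1, 2, 0, 0, 0], [1, 2, 0, 0, 0], [1, 2, 0, 0, 0], [1, 0, 0, 0, 0], [1, 0, 0, 0, 0]])

```text
time_s: 6.45
eef_pos: [584.7, -210.5, 96.3]
ee_rot: [0.0, 0.52, 0.854, -0.0]
force: [-0.5, 0.2, -0.0]
grip_width: 0.002
grip_force: 0.0
```

```bash
cat > look.py <<'E'
import sys
from h import *
s=sense();im=imaging.capture('scene');t=imaging.capture('top')
p=s['eef_pos'];w,x,y,z=s['ee_rot'];yaw=np.degrees(2*np.arctan2(y,x));d=p[:2]-[607,-175.5]
tt=np.array([np.cos(np.radians(yaw)),np.sin(np.radians(yaw))]);inw=np.array([tt[1],-tt[0]])
print('t',s['time_s'],'p',p.round(1),'yaw',yaw.round(1),'rel x,y',(d@tt).round(1),(d@inw).round(1),'F',np.round(s['force'],1),'q6',s['joints'][5].round(2))
a=cv2.resize(im[165:245,245:325],(400,400),interpolation=cv2.INTER_CUBIC);b=cv2.resize(t[174:234,264:324],(400,400),interpolation=cv2.INTER_CUBIC)
cv2.imwrite(sys.argv[1],np.hstack([a,b]))
E
python3 look.py pics/f.png
```

```text
t 6.45 p [ 584.7 -210.5   96.3] yaw 117.4 rel x,y -20.8 -35.9 F [-0.5  0.2 -0. ] q6 -1.01
```

View pics/f.png

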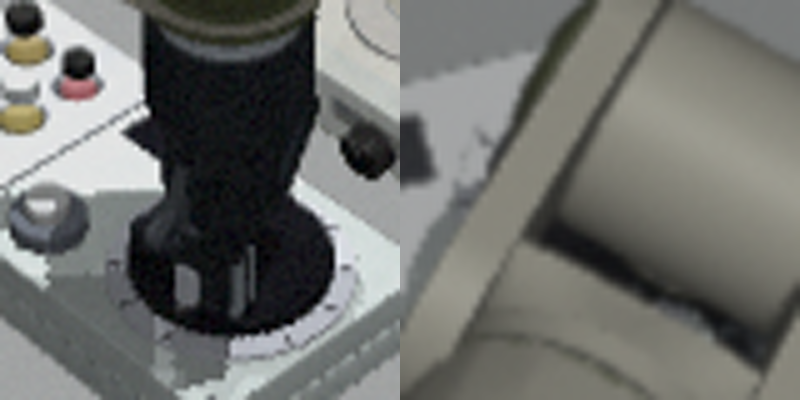

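The scene view shows the fingers standing a few mm behind the lug (lug at about (187,280)), and the dial hasn't moved. I'll start the first click slowly.

Request:
apply_moves(commands=[[1, 1.5, 0, 0, 0], [1, 1.5, 0, 0, 0], [1, 1.6, -0.75, 0, 2.5], [1, 1.6, -0.75, 0, 2.5], [1, 1.6, -0.75, 0, 2.5], [1, 1.6, -0.75, 0, 2.5], [1, 0, 0, 0, 0]])

```text
time_s: 7.42
eef_pos: [578.1, -203.3, 96.3]
ee_rot: [0.0, 0.592, 0.806, -0.0]
force: [2.0, -2.5, -2.0]
grip_width: 0.003
grip_force: 1.4
```

Request:
apply_moves(commands=[[1, 1.6, -0.75, 0, 2.5], [1, 0, 0, 0, 0]])

```text
time_s: 7.68
eef_pos: [576.8, -201.8, 96.3]
ee_rot: [0.0, 0.609, 0.793, 0.0]
force: [1.3, -2.3, -0.6]
grip_width: 0.001
grip_force: 0.7
```

Request:
apply_moves(commands=[[1, 1.6, -0.75, 0, 2.5], [1, 0, 0, 0, 0]])

```text
time_s: 7.92
eef_pos: [575.5, -200.2, 96.3]
ee_rot: [-0.0, 0.626, 0.78, 0.0]
force: [0.0, 0.1, 0.6]
grip_width: 0.003
grip_force: 0.0
```

Request:
apply_moves(commands=[[1, 1.6, -0.75, 0, 2.5], [1, 0, 0, 0, 0]])

```text
time_s: 8.18
eef_pos: [574.5, -198.9, 96.3]
ee_rot: [-0.0, 0.643, 0.766, 0.0]
force: [-0.7, 0.5, -0.1]
grip_width: -0.003
grip_force: 0.0
```

```bash
python3 look.py pics/g.png
```

```text
t 8.175 p [ 574.5 -198.9   96.3] yaw 100.0 rel x,y -17.4 -36.0 F [-0.7  0.5 -0.1] q6 -0.7
```

View pics/g.png

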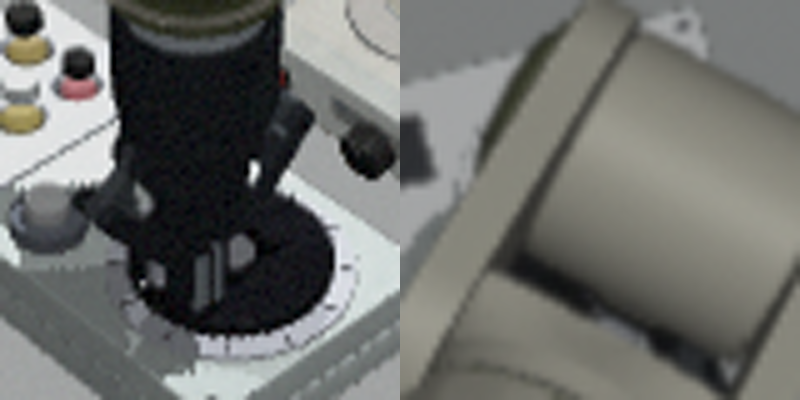

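The first click snapped over: the lug is now ahead of the fingers at about (155,275) and the force has dropped to zero. Now the second click.

Request:
apply_moves(commands=[[1, 1.6, -0.75, 0, 2.5], [1, 1.6, -0.75, 0, 2.5], [1, 1.6, -0.75, 0, 2.5], [1, 1.6, -0.75, 0, 2.5], [1, 1.6, -0.75, 0, 2.5], [1, 1.6, -0.75, 0, 2.5], [1, 1.6, -0.75, 0, 2.5], [1, 1.6, -0.75, 0, 2.5], [1, 1.6, -0.75, 0, 2.5], [1, 0, 0, 0, 0]])

```text
time_s: 9.52
eef_pos: [567.9, -185.1, 96.3]
ee_rot: [0.0, 0.78, 0.626, -0.0]
force: [0.7, -3.6, -0.3]
grip_width: -0.0
grip_force: 1.5
```

Request:
apply_moves(commands=[[1, 1.6, -0.75, 0, 2.5], [1, 1.6, -0.75, 0, 2.5], [1, 0, 0, 0, 0]])

```text
time_s: 9.9
eef_pos: [567.2, -181.0, 96.3]
ee_rot: [-0.0, 0.807, 0.591, 0.0]
force: [0.0, -0.3, 0.6]
grip_width: 0.0
grip_force: 0.0
```

Request:
apply_moves(commands=[[1, 1.6, -0.75, 0, 2.5], [1, 0, 0, 0, 0]])

```text
time_s: 10.15
eef_pos: [567.0, -179.3, 96.3]
ee_rot: [-0.0, 0.819, 0.573, 0.0]
force: [0.1, -0.3, -0.4]
grip_width: -0.004
grip_force: 0.0
```

```bash
python3 look.py pics/h.png
```

```text
t 10.15 p [ 567.  -179.3   96.3] yaw 70.0 rel x,y -17.3 -36.3 F [ 0.1 -0.3 -0.4] q6 -0.15
```

Request:
apply_moves(commands=[[1, 1.6, -0.75, 0, 2.5], [1, 1.6, -0.75, 0, 2.5], [1, 1.6, -0.75, 0, 2.5], [1, 1.6, -0.75, 0, 2.5], [1, 1.6, -0.75, 0, 2.5], [1, 1.6, -0.75, 0, 2.5], [1, 1.6, -0.75, 0, 2.5], [1, 1.6, -0.75, 0, 2.5], [1, 1.6, -0.75, 0, 2.5], [1, 0, 0, 0, 0]])

```text
time_s: 11.5
eef_pos: [568.3, -164.0, 96.3]
ee_rot: [0.0, 0.916, 0.402, -0.0]
force: [-2.0, -2.6, 0.6]
grip_width: -0.004
grip_force: 1.4
```

Request:
apply_moves(commands=[[1, 1.6, -0.75, 0, 2.5], [1, 1.6, -0.75, 0, 2.5], [1, 0, 0, 0, 0]])

```text
time_s: 11.88
eef_pos: [569.6, -160.2, 96.3]
ee_rot: [-0.0, 0.932, 0.362, 0.0]
force: [-0.9, 0.4, 0.0]
grip_width: 0.0
grip_force: 0.0
```

```bash
python3 look.py pics/i.png
```

```text
t 11.875 p [ 569.6 -160.2   96.3] yaw 42.5 rel x,y -17.3 -36.5 F [-0.9  0.4  0. ] q6 0.36
```

View pics/i.png

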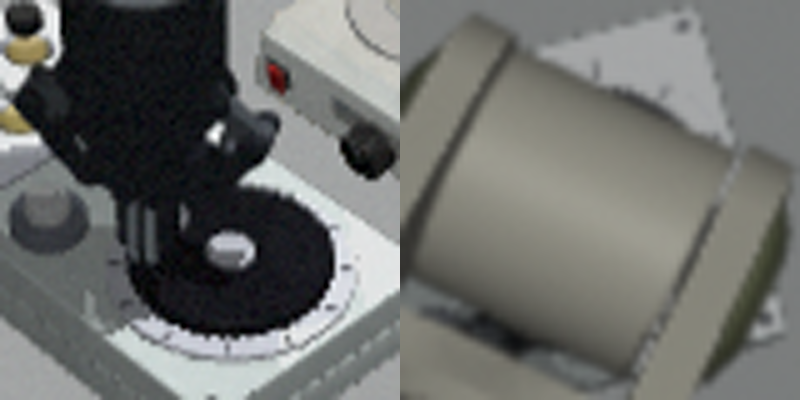

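The lug has gone ahead of the fingers, behind them in this view at about (185,215), and the force is zero, so three clicks are done. Now the fourth.

Request:
apply_moves(commands=[[1, 1.6, -0.75, 0, 2.5], [1, 1.6, -0.75, 0, 2.5], [1, 1.6, -0.75, 0, 2.5], [1, 1.6, -0.75, 0, 2.5], [1, 1.6, -0.75, 0, 2.5], [1, 1.6, -0.75, 0, 2.5], [1, 1.6, -0.75, 0, 2.5], [1, 1.6, -0.75, 0, 2.5], [1, 1.6, -0.75, 0, 2.5], [1, 1.6, -0.75, 0, 2.5], [1, 0, 0, 0, 0]])

```text
time_s: 13.35
eef_pos: [579.1, -146.0, 96.3]
ee_rot: [0.0, 0.988, 0.152, -0.0]
force: [-2.8, -2.1, 0.5]
grip_width: -0.002
grip_force: 1.3
```

Request:
apply_moves(commands=[[1, 1.6, -0.75, 0, 2.5], [1, 0, 0, 0, 0]])

```text
time_s: 13.6
eef_pos: [580.6, -144.7, 96.3]
ee_rot: [0.0, 0.991, 0.13, 0.0]
force: [-0.5, -0.8, 0.1]
grip_width: 0.003
grip_force: 0.5
```

Request:
apply_moves(commands=[[1, 1.6, -0.75, 0, 2.5], [1, 0, 0, 0, 0]])

```text
time_s: 13.85
eef_pos: [582.0, -143.4, 96.3]
ee_rot: [-0.0, 0.994, 0.109, 0.0]
force: [1.2, -0.1, -0.1]
grip_width: -0.003
grip_force: 0.0
```

Request:
apply_moves(commands=[[1, -4, 0, 0, 0], [1, -4, 0, 0, 0], [1, 0, 0, 0, 0], [1, 0, 0, -10, 0], [1, 0, 0, -20, 0], [1, 0, 0, -20, 0], [1, -4, -10, 0, 0], [1, -6, -13, 0, 0], [1, -6, -13, 0, 0], [1, -5, -11, 0, 9.4], [1, 0, 0, 0, 9.4], [1, 0, 0, 0, 9.4], [1, 0, 0, 0, 9.4], [1, 0, 0, 0, 9.4], [1, 0, 0, 0, 9.4], [1, 0, 0, 0, 9.4], [1, 0, 0, 0, 9.4], [1, 0, 0, 0, 0], [1, 0, 0, 0, 0]])

```text
time_s: 16.23
eef_pos: [543.3, -103.4, 146.1]
ee_rot: [0.0, 0.854, -0.52, -0.0]
force: [0.1, -0.6, 0.6]
grip_width: 0.003
grip_force: 0.0
```

```bash
python3 look.py pics/j.png
```

```text
t 16.225 p [ 543.3 -103.4  146.1] yaw -62.6 rel x,y -93.3 23.5 F [ 0.1 -0.6  0.6] q6 2.26
```

View pics/j.png

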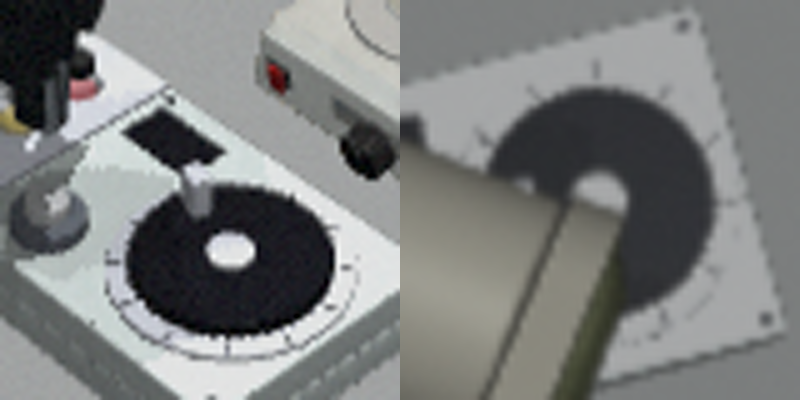

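The lug now stands at the dial's left, at about (193,175) in the scene crop and (522,190) in the top crop. I'll check its angle against the expected 88°.

Run:
```python
from h import *
for n,u,v in(('scene',245+194/5-.4,165+174/5-.4),('top',264+122/6.667-.4,174+189/6.667-.4)):
    p=ray(n,u,v,93)[:2]-([607,-175.5] if n=='top' else [605,-177]);print(p,np.hypot(*p),np.degrees(np.arctan2(p[1],p[0])))
```

```text
[ 1.18120026 37.73921063] 37.75769130962556 88.20728356415692
[ 3.51636767 33.06802847] 33.25446358938116 83.93012671248106
```

Four clicks are confirmed. Now I'll press the key.

Request:
apply_moves(commands=[[1, 0, 0, 10, 0], [1, 0, 0, 15, 0], [1, 0, 0, 13, 0], [1, 0, 0, 6, 0], [1, 0, 0, 2, 0], [1, 0, 0, 1, 0], [1, 0, 0, 1, 0], [1, 0, 0, 1, 0], [1, 0, 0, 1, 0], [1, 0, 0, 0, 0], [1, 0, 0, 0, 0]])

```text
time_s: 17.7
eef_pos: [543.7, -103.9, 96.5]
ee_rot: [-0.0, 0.853, -0.521, 0.0]
force: [-0.2, -0.2, 2.9]
grip_width: 0.003
grip_force: 1.4
```

Request:
apply_moves(commands=[[1, 0, 0, 1, 0], [1, 0, 0, 1, 0], [1, 0, 0, 0, 0], [1, 0, 0, 0, 0]])

```text
time_s: 18.2
eef_pos: [543.7, -103.9, 94.4]
ee_rot: [-0.0, 0.853, -0.521, 0.0]
force: [2.0, 0.1, 3.3]
grip_width: -0.002
grip_force: 2.0
```

Request:
apply_moves(commands=[[1, 0, 0, 1, 0], [1, 0, 0, 0, 0], [1, 0, 0, 0, 0]])

```text
time_s: 18.58
eef_pos: [543.7, -103.9, 93.4]
ee_rot: [-0.0, 0.853, -0.521, 0.0]
force: [2.1, 0.2, 5.0]
grip_width: -0.002
grip_force: 2.3
```

Request:
apply_moves(commands=[[1, 0, 0, 0.5, 0], [1, 0, 0, 0, 0], [1, 0, 0, 0, 0]])

```text
time_s: 18.95
eef_pos: [543.7, -103.9, 93.0]
ee_rot: [-0.0, 0.853, -0.521, 0.0]
force: [1.2, -1.2, 6.7]
grip_width: -0.004
grip_force: 3.1
```

Request:
apply_moves(commands=[[1, 0, 0, 0.5, 0], [1, 0, 0, 0, 0], [1, 0, 0, 0, 0]])

```text
time_s: 19.32
eef_pos: [543.7, -103.9, 93.0]
ee_rot: [-0.0, 0.853, -0.521, 0.0]
force: [-0.4, -0.3, 9.8]
grip_width: 0.004
grip_force: 5.1
```

Request:
apply_moves(commands=[[1, 0, 0, 0.5, 0], [1, 0, 0, 0, 0], [1, 0, 0, 0, 0]])

```text
time_s: 19.7
eef_pos: [543.7, -103.9, 92.9]
ee_rot: [-0.0, 0.853, -0.521, 0.0]
force: [-2.5, 0.5, 14.2]
grip_width: 0.002
grip_force: 7.1
```

The key has bottomed: the force keeps rising but the tool no longer moves down. Releasing it.

Request:
apply_moves(commands=[[1, 0, 0, -3, 0], [1, 0, 0, -5, 0], [1, 0, 0, -10, 0], [1, 0, 0, -20, 0], [1, 0, 0, -25, 0], [1, 0, 0, -25, 0], [1, 0, 0, -20, 0], [1, 0, 0, 0, 0], [1, 0, 0, 0, 0]])

```text
time_s: 20.82
eef_pos: [543.0, -103.6, 198.8]
ee_rot: [0.0, 0.853, -0.521, -0.001]
force: [-0.5, 0.3, 0.1]
grip_width: 0.004
grip_force: 0.0
```

```bash
python3 look.py pics/k.png
```

```text
t 20.825 p [ 543.  -103.6  198.8] yaw -62.8 rel x,y -93.2 24.1 F [-0.5  0.3  0.1] q6 2.27
```

View pics/k.png

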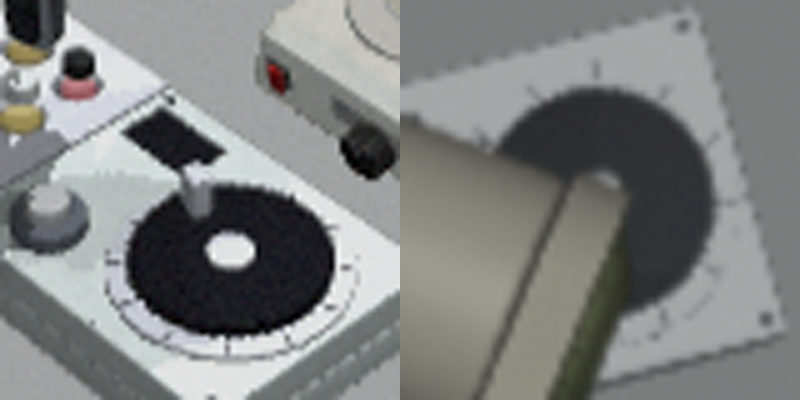

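The lug hasn't moved, still at about (193,175), the key is back up at about (45,205), the vials in view are in place, and the gripper is clear.

```bash
python3 -c "
from rig import ctrl;print(ctrl.finish_job())"
```

```text
the job is handed in; nothing more can be done
None
```

I turned the dial clockwise by four clicks, where it still rests, then pressed the set key fully down and released it; the job was handed in at about 21 s.

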